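# Set the saw guide's length stop to the sample block

### The job

Set the length stop of the saw guide to the sample block that lies on it: loosen the stop's clamp knob (anticlockwise), slide the stop along the fence so that it pushes the block home against the saw blade with no gap at either end, then turn the knob back until it is fully tight, so that the stop stays there. Leave the small offcut, the tape roll and the carved disc where they are.

Things in the scene. Friction and masses are not known exactly. Their poses are not given: they have to be found in the camera images.
- saw_guide: Saw guide fixed to the bench: pale wooden board 125 x 270 mm, top 16 mm above the bench, with a brown fence along its far edge that carries an aluminium track (track top 56 mm up). Origin: centre of the underside. x points away from the robot to the fence (fence front face at x = 35, back at 63 mm); y runs along the fence to the left, to the saw standing across the board at y = 95 mm; z up.
- blade_face (a point): Point on the side of the saw blade that the block's left end is to touch, at x = 10, y = 94.25 mm of saw_guide, 25 mm above the bench. The steel blade is fixed, 1.5 mm thick, square across y; its brass back reaches 72 mm above the bench, its round wooden handle (up to 79 mm) points to the robot, to x = -186 mm of saw_guide.
- stop_face (a point): Point on the stop's front face, the flat side that looks along +y of saw_guide at the block and the blade, 25 mm above the bench. The face stays parallel to the blade.
- stop_back (a point): Point on the back (-y side) of the stop's hanging aluminium plate, 58 mm above the bench, at x = -6 mm of saw_guide: push here toward the blade, clear of the knob. The plate is 10 mm thick, 50 mm wide (x = -17 to 33 mm of saw_guide) and spans 18.5 to 70 mm above the bench; behind it, in front of the fence, is free space.
- knob_grip (a point): Centre of the black clamp knob's wing, on its upright axis, 93.5 mm above the bench, on the stop's saddle over the track (x = 49 mm of saw_guide, 17 mm behind stop_face). The wing is a bar 13 mm thick (16 at its round ends), 68 mm long, 81.5 to 105.5 mm above the bench; below it a hub 24 mm across and the saddle, top at 70 mm. Grip it across the 13 mm.
- stop (a joint): Place of the stop on the track, m; grows away from the blade. Clear distance from stop_face to the blade = 0.100 + this value; range -0.035 to 0.070, start 0.015 to 0.05. Clamped it holds against 25 N; freed it slides with about 3 N and stays where it is left.
- clamp_knob (a joint): Angle of the clamp knob, rad: 0 = fully tight (end stop), wing along y of saw_guide; positive = turned anticlockwise seen from above, looser, up to an end stop at 1.4. The wing lies at this angle from saw_guide's y. Below 0.6 the clamp grips more and more; above 0.6 the stop is free. It stays where it is left; turning takes 0.1 to 0.25 N m. Starts at 0 to 0.1.
- sample_block: The sample: a loose red-brown hardwood block 50 x 85 x 18 mm, about 60 g, flat on the board between stop and blade, its 85 mm (own y) along the fence. Origin: centre of the underside. Starts 8 to 20 mm from the blade, 3 to 10 mm from the fence, up to 0.06 rad askew. Home, its origin is at y = 52 mm of saw_guide and joint stop reads -0.015. It need not touch the fence.
- short_offcut: Bystander: a small loose hardwood offcut 28 x 60 x 22 mm on the bench behind the saw. Origin: centre of the underside.
- tape_roll: Bystander: a small loose roll of paper tape lying flat, 57 mm across, 19 mm high, on the bench behind the fence. Origin: centre of the underside.
- carved_disc: Bystander: a loose carved disc with a hole, 40 mm across, 11 mm high, on the bench behind the guide's right end. Origin: centre of the underside.

How it is judged (in metres and radians):
On the way, in this order (a step that is already met when the one before it is completed fails the run):
1. the clamp knob is loosened, so that the stop is free (value of joint clamp_knob above 0.5 rad), for 0.1 s.
2. the stop has pushed the block home against the blade (value of joint stop below -0.0125 m and y of sample_block in the frame of saw_guide above 0.049 m), for 0.1 s.
At the end, for the whole second after the job is handed in: The knob is tight (within 0.2 rad of its tight end), the stop's face is 85 mm from the blade (at most 2.5 mm more), and the block lies flat and square (within 0.05 rad) between blade and stop, on the board, at rest; gaps add up to under 2.5 mm (all of step 2 and value of joint clamp_knob below 0.2 rad and value of joint stop above -0.018 m and y of sample_block in the frame of saw_guide below 0.0545 m and x of sample_block in the frame of saw_guide between -0.012 and 0.012 m and z of sample_block in the frame of saw_guide below 0.019 m and angle between the y axis of sample_block and the y axis of saw_guide, either way round below 0.05 rad and angle between the z axis of sample_block and the z axis of saw_guide, either way round below 0.05 rad and linear speed of sample_block below 0.01 m/s and velocity of joint stop below 0.005 m/s); the robot touches nothing.
It fails at once if the offcut, the tape roll or the carved disc is shifted by more than 20 mm (distance of any of short_offcut, tape_roll, carved_disc from where it was at the start of the episode above 0.02 m).
It also fails if it takes over 69 s, if anything falls off the work surface, if the arm or the gripper's body presses on something with over 40 N, if the wrist force passes 120 N, or if a joint passes its speed limit or range.

### The arm

A 6-joint arm with a two-finger parallel gripper is mounted at the origin on a cart in front of the work surface, level with it; the furniture and walls round the work are solid. World frame = base frame: x ahead of the robot, y to its left, z up, the work surface at z = 0. Lengths are in mm, angles in rad, forces in N, time in s.
With the tool pointing down it reaches from about 275 to 1000 mm from the base axis. Payload 8.4 kg.
Tool frame: the origin (TCP) lies midway between the tips of the shut fingers; the grasp point (between the pads) lies 19 mm behind it; z points along the fingers, x is the direction in which the jaws open and shut, and the axes are right-handed (so a half turn about z gives the same grasp; the last joint's range is limited). The gripper opens to 85 mm and grips with 20 to 120 N. Pads are 22 mm wide; open, the fingers measure 114 mm over their backs; the gripper's body (76 mm by 85 mm) begins 54 mm behind the grasp point. The pads swing forward as they close: fully open they stand 13 mm farther back than shut.
Start: joints at [-0.778, 0.353, 1.633, -0, 1.155, -0.002], TCP at [446.077, -437.77, 231.281] pointing down, gripper open.
Joint ranges: [-2.63, 2.63], [-0.92, 2.1], [0.06, 2.66], [-1.3, 4.44], [0, 2.69], [-3.02, 3.02]. Speed limits (rad/s): [2.22, 2.22, 2.79, 3.14, 3.14, 3.14].

### API

Orientations are given as [roll, pitch, yaw] about the fixed x, y, z axes, in that order (R = Rz(yaw) Ry(pitch) Rx(roll)).
In Python, from rig import sense, grab_frame, camera_model, job gives the robot as it stands.
- The arm moves only by the tool arm_command, never from a script. Its argument "plan" is a list of rows, each an object with "translation": the shift along the tool's x, y, z in cm, a list of three; "twist": the turn about the tool's z in rad; "gripper": the opening, from 0 (shut) to 1 (fully open). A call has exactly 5 rows; each row is the pose to reach, as a shift and turn from the pose measured when the call began, along the tool's axes at that moment; what a row does not reach only later rows make up. A row lasts 1/12 s, in which the tool goes at most 41.7 mm and 7.16 degrees, less where a joint would pass 70% of its speed; a pose out of reach is approached as far as the arm can. A call with a gripper value outside its range is refused whole. The fingers move at their own pace and stop on an object; "squeeze" is the grip in N (left out, the last holds). Time passes only in rows, so rows that repeat a pose let the fingers close, or fill a call up. It gives the time, the measured TCP pose, the force and the opening at its end, in the units of the state.
- sense(): the state, without advancing time (a new reading comes with each control period).
- grab_frame(name): name is "side" or "top"; returns the picture (420x560x3 uint8, blue, green, red); there is no depth.
- camera_model(name): a dict with "fx", "fy", "cx", "cy" (pixels), "pose" (4x4, takes a point from camera to world coordinates). Camera axes: x right, y down, z forward; pixel columns grow to the right and rows downward; lengths in mm; the calibration is good to about 2 mm. A picture is of the moment at which its call begins. camera_model takes no time and is no camera call.
- job.sign_off(): hands the job in, once; it reports no verdict.
The state is a dict: "clock": time; "qpos": joint angles; "qvel": joint speeds; "joint_efforts": joint torques, N m; "eef_pos": TCP position; "tcp_rot": TCP orientation; "contact_force": force on the tool from outside, world axes, zero at the start; "wrist_torque": the same for the moment, N m; "opening": opening from 0.0 (shut) to 1.0 (fully open).
Only numpy, scipy, OpenCV 4.12 (cv2) and the standard library are available. Lean on these libraries where they do the work, as an engineer would, in place of code of your own. Each camera call takes 0.05 s, during which the arm holds its last target.

## Working session

There is one attempt and no reset: what is moved stays moved. The work goes in short steps, Python scripts to look and compute and a tool call to move; the robot and the scene stay as the last step left them, time stands still between calls to the robot, and variables do not carry over. Pictures are saved under pics/ and viewed, and the job is handed in when it is done.

Besides the shell and the picture viewer there is one more tool, called after "Request:" as name(argument=value, ...) on one line, values as JSON. arm_command: Moves the arm, as the interface text tells. Its arguments: {"type":"object","properties":{"plan":{"type":"array","items":{"type":"object","properties":{"translation":{"type":"array","items":{"type":"number"}},"twist":{"type":"number"},"gripper":{"type":"number"}}}},"squeeze":{"type":"number"}},"required":["plan"]}

```bash
mkdir -p pics; ls; python3 - <<'E'
from rig import sense, grab_frame, camera_model
import cv2
s=sense();print(s)
for n in("side","top"):
    cv2.imwrite(f"pics/{n}0.png",grab_frame(n));m=camera_model(n);print(n,m)
E
```

```text
pics
{'clock': 0.0, 'qpos': array([-7.78423652e-01,  3.53609607e-01,  1.63412062e+00,  8.97000516e-06,
        1.15519923e+00, -2.42922098e-03]), 'qvel': array([-5.07890294e-04, -1.92289643e-03,  6.20036195e-04,  5.99198985e-04,
       -8.00935325e-05, -1.43586221e-03]), 'joint_efforts': array([ 4.25621147e-04, -6.05244184e+01, -3.42077744e+01,  1.13897861e-04,
        9.19626706e-03,  4.10834289e-06]), 'eef_pos': array([ 445.73583104, -437.45058834,  230.59153225]), 'tcp_rot': array([-3.14158120e+00,  1.33677957e-03, -7.75998051e-01]), 'contact_force': array([ 0.09652839,  0.26511692, -0.30765612]), 'wrist_torque': array([ 0.06257748, -0.03047871, -0.00429938]), 'opening': 0.9967733795156639}
side {'fx': 542.635075293669, 'fy': 542.635075293669, 'cx': 269.9134885713575, 'cy': 215.21893338582228, 'pose': array([[ 9.95269751e-01, -5.81644259e-02,  7.78140290e-02,
         4.67911488e+02],
       [-9.47237633e-02, -4.03105660e-01,  9.10238010e-01,
        -8.57092982e+02],
       [-2.15761958e-02, -9.13303195e-01, -4.06708423e-01,
         4.51546406e+02],
       [ 0.00000000e+00,  0.00000000e+00,  0.00000000e+00,
         1.00000000e+00]])}
top {'fx': 388.9958671717345, 'fy': 388.9958671717345, 'cx': 278.27474180748067, 'cy': 212.15199765991906, 'pose': array([[ 1.21623245e-03, -9.94928507e-01,  1.00577271e-01,
         4.41371005e+02],
       [-9.99970632e-01, -4.48990755e-04,  7.65066526e-03,
        -7.02138723e+01],
       [-7.56670669e-03, -1.00583623e-01, -9.94899834e-01,
         9.46684881e+02],
       [ 0.00000000e+00,  0.00000000e+00,  0.00000000e+00,
         1.00000000e+00]])}
```

View pics/side0.png

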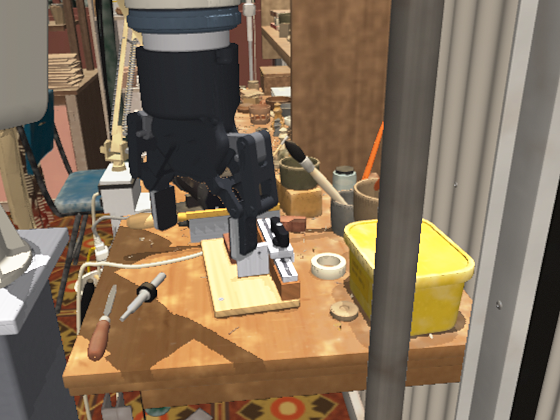

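View pics/top0.png

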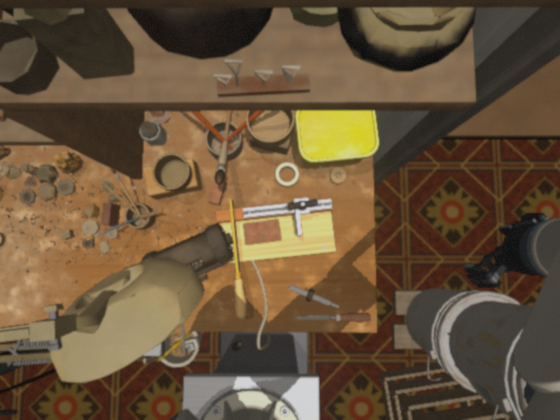

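```bash
python3 - <<'E'
import cv2
a=cv2.imread("pics/top0.png")[150:300,130:390]
cv2.imwrite("pics/top0z.png",cv2.resize(a,None,fx=3,fy=3,interpolation=cv2.INTER_CUBIC))
a=cv2.imread("pics/side0.png")[120:340,80:380]
cv2.imwrite("pics/side0z.png",cv2.resize(a,None,fx=2.6,fy=2.6,interpolation=cv2.INTER_CUBIC))
E
```

```text
(no output)
```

View pics/top0z.png

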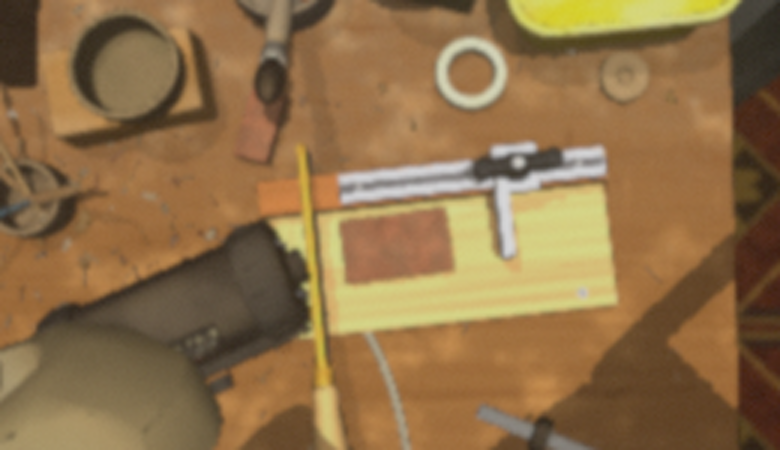

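View pics/side0z.png

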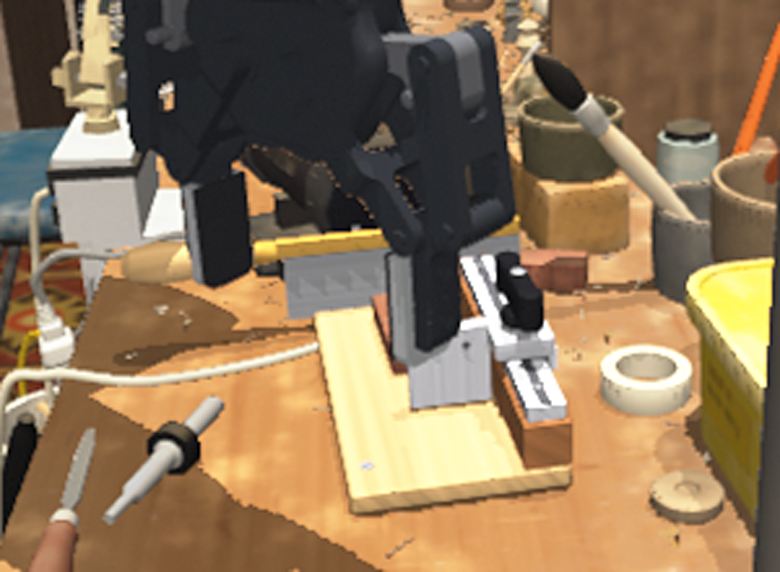

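```bash
cat > h.py <<'E'
import numpy as np, cv2
from rig import sense, grab_frame, camera_model
CM={n:camera_model(n) for n in("side","top")}
def proj(n,P):
    m=CM[n];T=np.linalg.inv(m["pose"]);c=(T[:3,:3]@np.atleast_2d(P).T).T+T[:3,3]
    return np.c_[m["fx"]*c[:,0]/c[:,2]+m["cx"],m["fy"]*c[:,1]/c[:,2]+m["cy"]]
def back(n,uv,z):
    m=CM[n];d=m["pose"][:3,:3]@[(uv[0]-m["cx"])/m["fx"],(uv[1]-m["cy"])/m["fy"],1];o=m["pose"][:3,3]
    return o+d*(z-o[2])/d[2]
zt=lambda p:(130+(p[0]+.5)/3-.5,150+(p[1]+.5)/3-.5)
zs=lambda p:(80+(p[0]+.5)/2.6-.5,120+(p[1]+.5)/2.6-.5)
def G2W(g,P):
    c,s=np.cos(g[2]),np.sin(g[2]);P=np.atleast_2d(P)
    return np.c_[g[0]+c*P[:,0]-s*P[:,1],g[1]+s*P[:,0]+c*P[:,1],P[:,2]]
def W2G(g,P):
    c,s=np.cos(g[2]),np.sin(g[2]);P=np.atleast_2d(P)
    x=P[:,0]-g[0];y=P[:,1]-g[1]
    return np.c_[c*x+s*y,-s*x+c*y,P[:,2]]
E
python3 - <<'E'
from h import *
from scipy.optimize import least_squares
obs=[("top",zt((617,303)),(-62.5,-135,16)),("top",zt((606,162)),(49,-135,56)),
("side",zs((353,497)),(-62.5,-135,16)),("side",zs((571,465)),(63,-135,16)),("side",zs((525,465)),(35,-135,16)),("side",zs((317,312)),(-62.5,94,16))]
def f(g):
    r=[]
    for n,uv,P in obs: r+=list((proj(n,G2W(g,P))[0]-uv)/(1 if n=="side" else .7))
    # brass line y=95 z=72
    for q in ((303,150),(321,380)):
        p=W2G(g,back("top",zt(q),72))[0]; r.append((p[1]-95)*.45)
    p=W2G(g,back("top",zt((308,337)),16))[0]; r.append((p[0]+62.5)*.45)
    return r
s=least_squares(f,[440,-60,.1],loss="soft_l1");g=s.x;print(g,np.round(f(g),2))
np.save("g.npy",g)
for nm,q,z in(("knob",(518,162),105.5),("stopplate near R",(516,255),70),("plate near L",(501,257),70),("plate far L",(496,185),70),
 ("b1",(340,222),34),("b2",(449,208),34),("b3",(454,271),34),("b4",(346,284),34),("wingL",(478,168),105.5),("wingR",(562,156),105.5)):
    w=back("top",zt(q),z);print(nm,w.round(1),W2G(g,w)[0].round(1))
E
```

```text
[ 4.90239745e+02 -5.77087551e+01  1.04273784e-01] [-0.23  0.8   0.3  -1.17 -0.64 -1.9   0.83 -0.67 -0.11  1.75 -0.32 -0.46
 -0.15  0.89 -0.09]
knob [ 545.  -116.1  105.5] [ 48.4 -63.8 105.5]
stopplate near R [ 479.1 -116.2   70. ] [-17.2 -57.   70. ]
plate near L [ 477.6 -104.9   70. ] [-17.5 -45.7  70. ]
plate far L [ 531.9 -101.4   70. ] [ 36.9 -47.7  70. ]
b1 [506.4  19.8  34. ] [24.1 75.4 34. ]
b2 [517.4 -65.7  34. ] [ 26.2 -10.8  34. ]
b3 [468.1 -69.7  34. ] [-23.3  -9.6  34. ]
b4 [457.9  14.6  34. ] [-24.6  75.3  34. ]
wingL [540.6 -87.1 105.5] [ 47.  -34.4 105.5]
wingR [ 549.4 -148.1  105.5] [ 49.4 -96.  105.5]
```

```bash
cat >> h.py <<'E'
from scipy.spatial.transform import Rotation as Ro
g=np.load("g.npy")
def go(x,y,z,yaw):
    s=sense();R=Ro.from_euler("xyz",s["tcp_rot"]).as_matrix()
    d=R.T@(np.array([x,y,z])-s["eef_pos"])/10
    print("t",s["clock"],"pos",s["eef_pos"].round(1),"rot",s["tcp_rot"].round(4),"F",s["contact_force"].round(1),"op",round(s["opening"],3))
    print("shift cm",d.round(2),"twist",round(s["tcp_rot"][2]-yaw,3))
E
python3 -c "
from h import *
go(545,-116,190,.124)"
```

```text
t 0.1 pos [ 445.8 -437.5  230.6] rot [-3.1416e+00  1.2000e-03 -7.7600e-01] F [-0.2  0.5  0.5] op 0.998
shift cm [-15.43 -29.89   4.08] twist -0.9
```

Request:
arm_command(plan=[{"translation":[-1.9,-3.7,0.5],"twist":-0.11,"gripper":1},{"translation":[-3.8,-7.4,1],"twist":-0.22,"gripper":1},{"translation":[-5.7,-11.1,1.5],"twist":-0.33,"gripper":1},{"translation":[-7.6,-14.8,2],"twist":-0.44,"gripper":1},{"translation":[-9.5,-18.5,2.5],"twist":-0.55,"gripper":1}])

```text
clock: 0.52
eef_pos: [507.1, -238.4, 205.4]
tcp_rot: [-3.141, 0.001, -0.221]
contact_force: [1.3, -0.9, 0.3]
opening: 0.999
```

```bash
python3 -c "
from h import *
go(545,-116,190,.124)"
```

```text
t 0.5167 pos [ 507.1 -238.4  205.4] rot [-3.1408e+00  1.5000e-03 -2.2120e-01] F [ 1.3 -0.9  0.3] op 0.999
shift cm [  1.02 -12.77   1.55] twist -0.345
```

Request:
arm_command(plan=[{"translation":[0.3,-3.5,0.4],"twist":-0.1,"gripper":1},{"translation":[0.6,-7,0.8],"twist":-0.2,"gripper":1},{"translation":[0.8,-10,1.2],"twist":-0.3,"gripper":1},{"translation":[1.0,-12.8,1.5],"twist":-0.345,"gripper":1},{"translation":[1.0,-12.8,1.5],"twist":-0.345,"gripper":1}])

```text
clock: 0.93
eef_pos: [545.3, -111.5, 189.7]
tcp_rot: [-3.139, 0.002, 0.129]
contact_force: [-0.3, -0.2, 0.2]
opening: 1.002
```

```bash
python3 -c "
from h import *
for n in('side','top'): cv2.imwrite(f'pics/{n}1.png',grab_frame(n))
a=cv2.imread('pics/side1.png')[130:330,130:380]
cv2.imwrite('pics/side1z.png',cv2.resize(a,None,fx=3,fy=3,interpolation=cv2.INTER_CUBIC))
go(545,-116,86,.124)"
```

```text
t 1.0333 pos [ 544.7 -114.8  190.2] rot [-3.1402e+00  2.1000e-03  1.2550e-01] F [-0.4 -0.1  0. ] op 0.996
shift cm [ 0.03  0.14 10.41] twist 0.001
```

View pics/side1z.png

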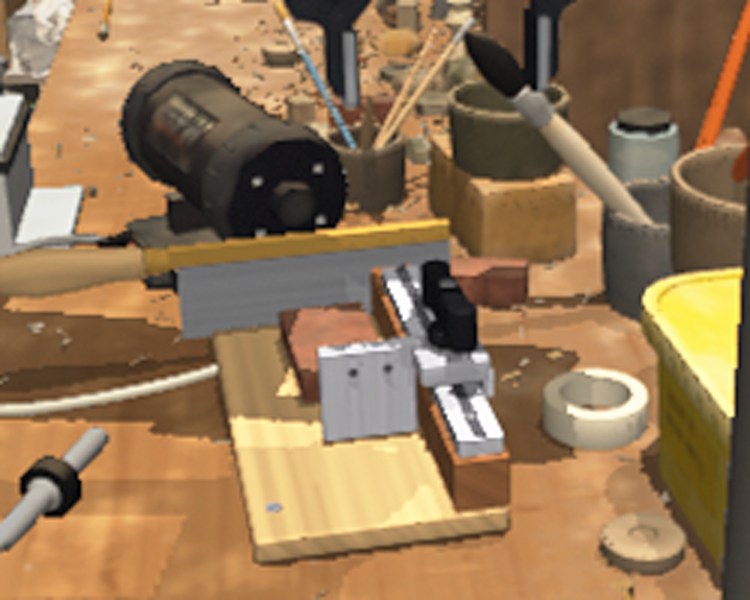

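View pics/top1.png

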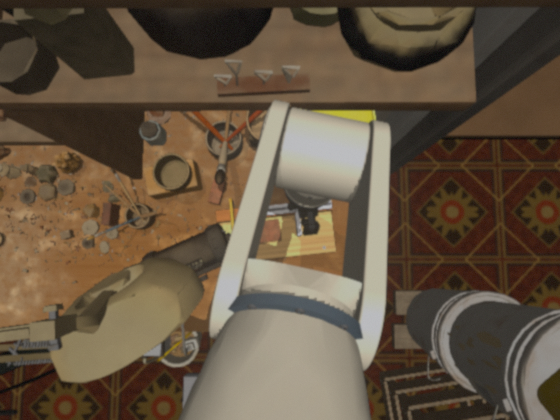

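Side view: the whole guide is visible, with the wing at about zoom (435-475, 262-345) and both fingers above it, straddling it. I'll cross-check the knob position against the projection before descending.

```bash
python3 - <<'E'
from h import *
im=cv2.imread('pics/side1.png')
def dr(P,c):
    uv=proj("side",P).round(2)
    return (((uv-[130,130])+.5)*3).round().astype(int)
z=cv2.imread('pics/side1z.png')
# wing outline top at 105.5, angles
for a,c in((0.0,(0,255,0)),(.08,(0,0,255))):
    Y=-64;r=34;h=6.5
    pts=np.array([(-h,-r),(h,-r),(h,r),(-h,r)])
    ca,sa=np.cos(a),np.sin(a)
    Q=np.c_[49+ca*pts[:,0]-sa*pts[:,1],Y+sa*pts[:,0]+ca*pts[:,1],np.full(4,105.5)]
    cv2.polylines(z,[dr(G2W(g,Q),c)],True,c,1)
    Q=np.array([(-17,Y+17,70),(33,Y+17,70),(33,Y+7,70),(-17,Y+7,70)])
cv2.polylines(z,[dr(G2W(g,Q),0)],True,(255,0,0),1)
Q=np.array([(-62.5,-135,16),(62.5,-135,16),(62.5,135,16),(-62.5,135,16)])
cv2.polylines(z,[dr(G2W(g,Q),0)],True,(255,0,255),1)
cv2.imwrite("pics/ov1.png",cv2.resize(z[200:600,200:560],None,fx=1.5,fy=1.5))
E
```

```text
(no output)
```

View pics/ov1.png

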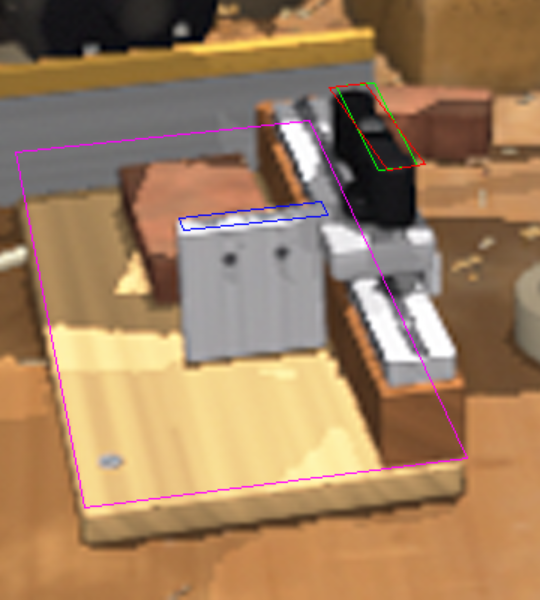

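Request:
arm_command(plan=[{"translation":[0,0.1,2.5],"gripper":1},{"translation":[0,0.1,5],"gripper":1},{"translation":[0,0.1,7.5],"gripper":1},{"translation":[0,0.1,9.5],"gripper":1},{"translation":[0,0.1,10.3],"gripper":1}])

```text
schema error: expected keys translation, twist, gripper
```

Request:
arm_command(plan=[{"translation":[0,0,0],"gripper":0.5},{"translation":[0,0,0],"gripper":0.4},{"translation":[0,0,0],"gripper":0.3},{"translation":[0,0,0],"gripper":0.3},{"translation":[0,0,0],"gripper":0.3}], squeeze=30)

```text
schema error: expected keys translation, twist, gripper
```

```bash
python3 -c "
from h import *
cv2.imwrite('pics/side2.png',grab_frame('side'))
a=cv2.imread('pics/side2.png')[130:330,130:380]
cv2.imwrite('pics/side2z.png',cv2.resize(a,None,fx=3,fy=3,interpolation=cv2.INTER_CUBIC))
go(545,-116,86,.124)"
```

```text
t 1.0833 pos [ 544.7 -115.7  190.3] rot [-3.1405e+00  1.7000e-03  1.2400e-01] F [ 0.9 -0.6 -0.8] op 0.997
shift cm [ 0.05  0.04 10.43] twist 0.0
```

View pics/side2z.png

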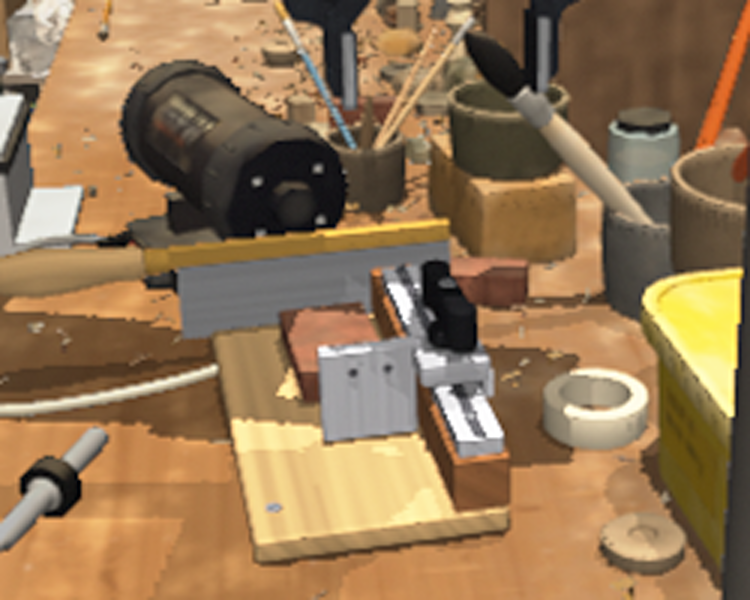

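The twist key is required, so both moves were refused and the view is unchanged. I'll descend with it included.

Request:
arm_command(plan=[{"translation":[0,0,2.5],"twist":0,"gripper":1},{"translation":[0,0,5],"twist":0,"gripper":1},{"translation":[0,0,7.5],"twist":0,"gripper":1},{"translation":[0,0,9.5],"twist":0,"gripper":1},{"translation":[0,0,10.3],"twist":0,"gripper":1}])

```text
clock: 1.5
eef_pos: [542.4, -116.7, 84.8]
tcp_rot: [-3.139, 0.005, 0.122]
contact_force: [0.2, 0.5, 0.5]
opening: 1.001
```

Request:
arm_command(plan=[{"translation":[0,0,0],"twist":0,"gripper":0.8},{"translation":[0,0,0],"twist":0,"gripper":0.6},{"translation":[0,0,0],"twist":0,"gripper":0.4},{"translation":[0,0,0],"twist":0,"gripper":0.35},{"translation":[0,0,0],"twist":0,"gripper":0.35}], squeeze=30)

```text
clock: 1.92
eef_pos: [543.3, -116.9, 86.0]
tcp_rot: [-3.14, 0.003, 0.122]
contact_force: [0.3, -0.4, -0.2]
opening: 0.352
```

```bash
python3 -c "
from h import *
cv2.imwrite('pics/side3.png',grab_frame('side'))
a=cv2.imread('pics/side3.png')[130:330,130:380]
cv2.imwrite('pics/side3z.png',cv2.resize(a,None,fx=3,fy=3,interpolation=cv2.INTER_CUBIC))
go(545,-116,86,.124)"
```

```text
t 1.9667 pos [ 543.2 -116.8   85.9] rot [-3.1401  0.0036  0.1217] F [-0.2  0.3  0.3] op 0.349
shift cm [ 0.19 -0.06 -0.02] twist -0.002
```

View pics/side3z.png

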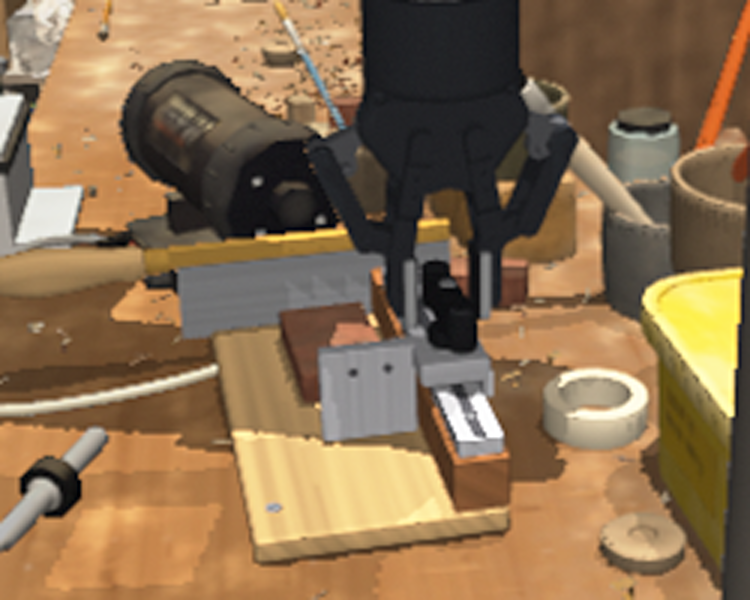

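Pads (zoom columns 412 and 485) straddle the wing (422–470) centrally. I'll close them.

Request:
arm_command(plan=[{"translation":[0,0,0.05],"twist":0,"gripper":0.25},{"translation":[0,0,0.05],"twist":0,"gripper":0.15},{"translation":[0,0,0.05],"twist":0,"gripper":0.05},{"translation":[0,0,0.05],"twist":0,"gripper":0},{"translation":[0,0,0.05],"twist":0,"gripper":0}], squeeze=25)

```text
clock: 2.38
eef_pos: [545.3, -116.9, 86.3]
tcp_rot: [-3.141, -0.001, 0.122]
contact_force: [5.7, 2.2, 1.2]
opening: 0.146
```

```bash
python3 -c "
from h import *
go(545,-116,86,.124);print(sense()['wrist_torque'])"
```

```text
t 2.3833 pos [ 545.3 -116.9   86.3] rot [-3.1411e+00 -5.0000e-04  1.2210e-01] F [5.7 2.2 1.2] op 0.146
shift cm [-0.02 -0.09  0.03] twist -0.002
[ 0.30634957 -0.78782008  0.24552413]
```

Request:
arm_command(plan=[{"translation":[0,0,0],"twist":0,"gripper":0},{"translation":[0,0,0],"twist":-0.08,"gripper":0},{"translation":[0,0,0],"twist":-0.17,"gripper":0},{"translation":[0,0,0],"twist":-0.26,"gripper":0},{"translation":[0,0,0],"twist":-0.35,"gripper":0}], squeeze=60)

```text
clock: 2.8
eef_pos: [545.2, -116.9, 86.3]
tcp_rot: [-3.141, -0.001, 0.477]
contact_force: [0.9, -1.2, -1.3]
opening: 0.134
```

```bash
python3 -c "
from h import *
go(545,-116,86,.124+1);print(sense()['wrist_torque'])"
```

```text
t 2.8 pos [ 545.2 -116.9   86.3] rot [-3.1414e+00 -6.0000e-04  4.7650e-01] F [ 0.9 -1.2 -1.3] op 0.134
shift cm [ 0.02 -0.09  0.03] twist -0.647
[-0.1888841  -0.16961706 -0.05826002]
```

Request:
arm_command(plan=[{"translation":[0,0,0],"twist":-0.1,"gripper":0},{"translation":[0,0,0],"twist":-0.2,"gripper":0},{"translation":[0,0,0],"twist":-0.3,"gripper":0},{"translation":[0,0,0],"twist":-0.4,"gripper":0},{"translation":[0,0,0],"twist":-0.5,"gripper":0}])

```text
clock: 3.22
eef_pos: [545.0, -117.1, 86.1]
tcp_rot: [3.142, -0.0, 0.981]
contact_force: [0.5, -2.2, -1.8]
opening: 0.136
```

Request:
arm_command(plan=[{"translation":[0,0,0],"twist":-0.1,"gripper":0},{"translation":[0,0,0],"twist":-0.15,"gripper":0},{"translation":[0,0,0],"twist":-0.15,"gripper":0},{"translation":[0,0,0],"twist":-0.15,"gripper":0},{"translation":[0,0,0],"twist":-0.15,"gripper":0}])

```text
clock: 3.63
eef_pos: [545.0, -117.2, 86.1]
tcp_rot: [3.141, 0.0, 1.13]
contact_force: [1.3, -2.4, -1.3]
opening: 0.137
```

```bash
python3 -c "
from h import *
s=sense();p=W2G(g,s['eef_pos'])[0];print('guide',p,s['wrist_torque'])
q=G2W(g,p+[0,20,0])[0]
go(*q,s['tcp_rot'][2]);print(s['tcp_rot'][2]-g[2])
cv2.imwrite('pics/side4.png',grab_frame('side'))
a=cv2.imread('pics/side4.png')[130:330,130:380]
cv2.imwrite('pics/side4z.png',cv2.resize(a,None,fx=3,fy=3,interpolation=cv2.INTER_CUBIC))
"
```

```text
guide [ 48.25990282 -64.86008851  86.12923043] [-0.31295012 -0.09039898  0.12327645]
t 3.6333 pos [ 545.  -117.2   86.1] rot [3.1415e+00 1.0000e-04 1.1297e+00] F [ 1.3 -2.4 -1.3] op 0.137
shift cm [ 1.71 -1.04 -0.  ] twist 0.0
1.0254446450865577
```

View pics/side4z.png

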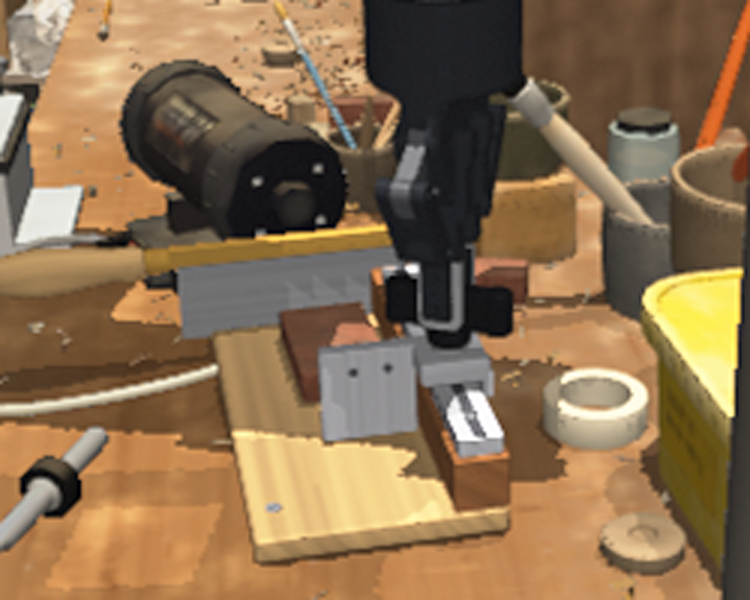

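The knob is turned by about 1 rad (the wing now lies across the track). Next I slide the stop along the fence.

Request:
arm_command(plan=[{"translation":[0.34,-0.21,0],"twist":0,"gripper":0},{"translation":[0.68,-0.42,0],"twist":0,"gripper":0},{"translation":[1.02,-0.62,0],"twist":0,"gripper":0},{"translation":[1.37,-0.83,0],"twist":0,"gripper":0},{"translation":[1.71,-1.04,0],"twist":0,"gripper":0}])

```text
clock: 4.1
eef_pos: [542.8, -96.8, 86.1]
tcp_rot: [3.142, 0.0, 1.13]
contact_force: [0.3, -3.8, -1.4]
opening: 0.141
```

```bash
python3 -c "
from h import *
s=sense();p=W2G(g,s['eef_pos'])[0];print('guide',p,s['wrist_torque'])
q=G2W(g,[48.2,-27,86])[0]
go(*q,1.13)
cv2.imwrite('pics/side5.png',grab_frame('side'))
a=cv2.imread('pics/side5.png')[130:330,130:380]
cv2.imwrite('pics/side5z.png',cv2.resize(a,None,fx=3,fy=3,interpolation=cv2.INTER_CUBIC))
"
```

```text
guide [ 48.20509584 -44.3192864   86.13588822] [-0.62748596 -0.08070312  0.01191973]
t 4.1 pos [542.8 -96.8  86.1] rot [3.1415e+00 2.0000e-04 1.1300e+00] F [ 0.3 -3.8 -1.4] op 0.141
shift cm [ 1.48 -0.9   0.01] twist -0.0
```

View pics/side5z.png

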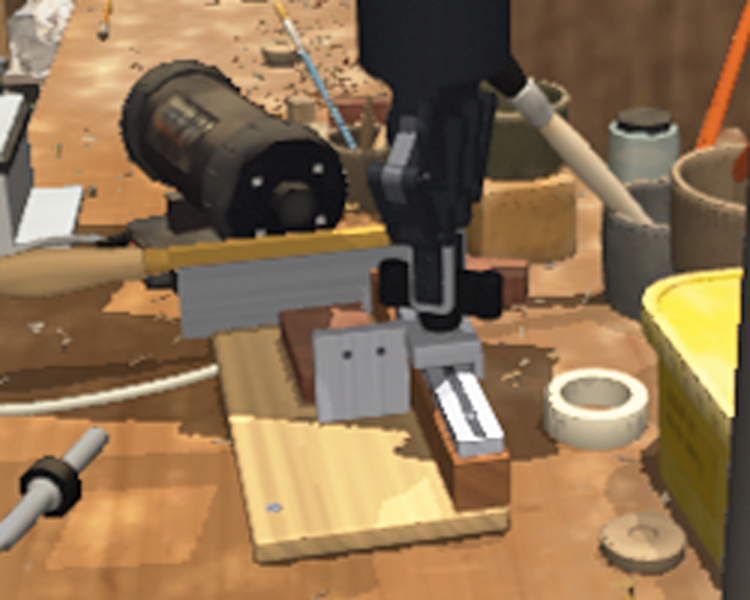

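Request:
arm_command(plan=[{"translation":[0.3,-0.18,0],"twist":0,"gripper":0},{"translation":[0.6,-0.36,0],"twist":0,"gripper":0},{"translation":[0.9,-0.54,0],"twist":0,"gripper":0},{"translation":[1.2,-0.72,0],"twist":0,"gripper":0},{"translation":[1.48,-0.9,0],"twist":0,"gripper":0}])

```text
clock: 4.57
eef_pos: [540.8, -78.6, 86.1]
tcp_rot: [-3.141, -0.0, 1.13]
contact_force: [1.0, -2.3, -0.5]
opening: 0.136
```

Request:
arm_command(plan=[{"translation":[0.2,-0.12,0],"twist":0,"gripper":0},{"translation":[0.4,-0.24,0],"twist":0,"gripper":0},{"translation":[0.6,-0.36,0],"twist":0,"gripper":0},{"translation":[0.8,-0.49,0],"twist":0,"gripper":0},{"translation":[1.0,-0.61,0],"twist":0,"gripper":0}])

```text
clock: 4.98
eef_pos: [539.5, -66.8, 86.1]
tcp_rot: [-3.141, -0.0, 1.13]
contact_force: [-0.9, -3.1, -1.0]
opening: 0.136
```

```bash
python3 -c "
from h import *
s=sense();p=W2G(g,s['eef_pos'])[0];print('guide',p,s['wrist_torque'])
q=G2W(g,[48.2,-7.75,86])[0]
go(*q,1.13)
cv2.imwrite('pics/side6.png',grab_frame('side'))
a=cv2.imread('pics/side6.png')[130:330,130:380]
cv2.imwrite('pics/side6z.png',cv2.resize(a,None,fx=3,fy=3,interpolation=cv2.INTER_CUBIC))
"
```

```text
guide [ 48.05268767 -14.130156    86.12668149] [-0.61847663 -0.04622463  0.06818836]
t 4.9833 pos [539.5 -66.8  86.1] rot [-3.1413e+00 -1.0000e-04  1.1301e+00] F [-0.9 -3.1 -1. ] op 0.136
shift cm [ 0.55 -0.32  0.01] twist 0.0
```

View pics/side6z.png

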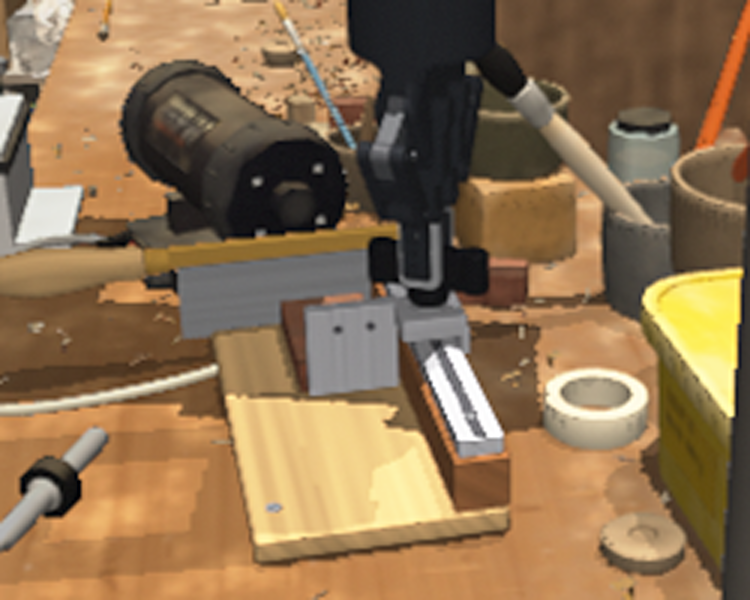

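Request:
arm_command(plan=[{"translation":[0.09,-0.05,0],"twist":0,"gripper":0},{"translation":[0.17,-0.1,0],"twist":0,"gripper":0},{"translation":[0.26,-0.15,0],"twist":0,"gripper":0},{"translation":[0.34,-0.2,0],"twist":0,"gripper":0},{"translation":[0.43,-0.26,0],"twist":0,"gripper":0}])

```text
clock: 5.45
eef_pos: [538.9, -61.4, 86.1]
tcp_rot: [-3.141, -0.0, 1.13]
contact_force: [0.5, -2.5, 0.1]
opening: 0.132
```

Request:
arm_command(plan=[{"translation":[0.04,-0.025,0],"twist":0,"gripper":0},{"translation":[0.08,-0.05,0],"twist":0,"gripper":0},{"translation":[0.12,-0.07,0],"twist":0,"gripper":0},{"translation":[0.16,-0.1,0],"twist":0,"gripper":0},{"translation":[0.2,-0.12,0],"twist":0,"gripper":0}])

```text
clock: 5.87
eef_pos: [538.8, -59.7, 86.1]
tcp_rot: [3.141, 0.001, 1.13]
contact_force: [-0.4, -9.4, -0.8]
opening: 0.134
```

```bash
python3 -c "
from h import *
s=sense();p=W2G(g,s['eef_pos'])[0];print('guide',p,s['wrist_torque'])"
```

```text
guide [48.1009304  -7.00750729 86.14965006] [-1.68974272  0.03213899 -0.04607402]
```

Request:
arm_command(plan=[{"translation":[0.09,-0.05,0],"twist":0,"gripper":0},{"translation":[0.13,-0.08,0],"twist":0,"gripper":0},{"translation":[0.13,-0.08,0],"twist":0,"gripper":0},{"translation":[0.13,-0.08,0],"twist":0,"gripper":0},{"translation":[0.13,-0.08,0],"twist":0,"gripper":0}])

```text
clock: 6.28
eef_pos: [538.8, -59.6, 86.1]
tcp_rot: [3.14, 0.002, 1.131]
contact_force: [0.2, -12.4, -1.5]
opening: 0.136
```

```bash
python3 -c "
from h import *
s=sense();p=W2G(g,s['eef_pos'])[0];print('guide',p,s['wrist_torque'])
cv2.imwrite('pics/side7.png',grab_frame('side'))
a=cv2.imread('pics/side7.png')[130:330,130:380]
cv2.imwrite('pics/side7z.png',cv2.resize(a,None,fx=3,fy=3,interpolation=cv2.INTER_CUBIC))
"
```

```text
guide [48.08014902 -6.9455314  86.13570428] [-2.12433722 -0.04699807  0.01893131]
```

View pics/side7z.png

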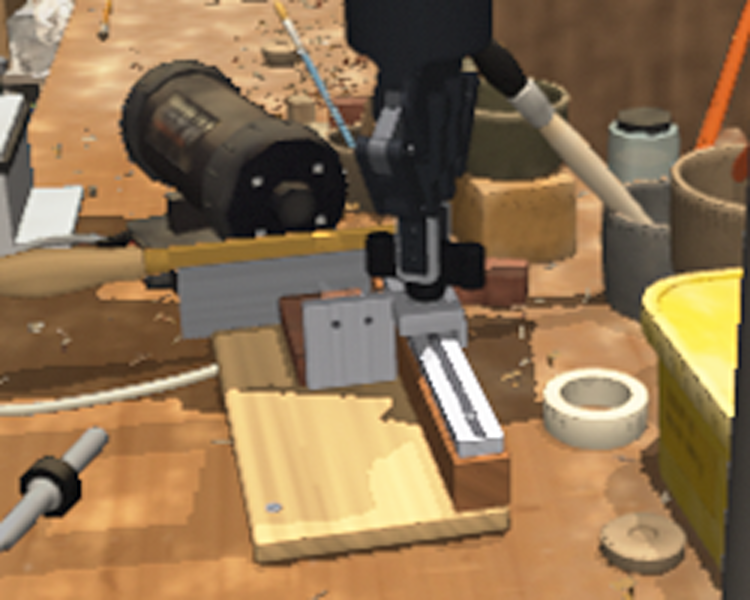

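The force climbs with no further travel, so the block is home. Now I tighten while keeping a light push toward the blade.

Request:
arm_command(plan=[{"translation":[0.1,-0.06,0],"twist":0.1,"gripper":0},{"translation":[0.1,-0.06,0],"twist":0.2,"gripper":0},{"translation":[0.1,-0.06,0],"twist":0.3,"gripper":0},{"translation":[0.1,-0.06,0],"twist":0.4,"gripper":0},{"translation":[0.1,-0.06,0],"twist":0.5,"gripper":0}])

```text
clock: 6.75
eef_pos: [538.9, -59.4, 86.2]
tcp_rot: [3.138, 0.002, 0.627]
contact_force: [1.3, -9.0, -0.3]
opening: 0.136
```

```bash
python3 -c "
from h import *
s=sense();p=W2G(g,s['eef_pos'])[0];print('guide',p,s['wrist_torque'],s['tcp_rot'][2]-g[2])
q=G2W(g,p+[0,1.2,0])[0];go(*q,.104)
"
```

```text
guide [48.22748628 -6.77139067 86.15401109] [-1.47244588 -0.00542954  0.1273919 ] 0.5224237351560809
t 6.75 pos [538.9 -59.4  86.2] rot [3.1377e+00 1.8000e-03 6.2670e-01] F [ 1.3 -9.  -0.3] op 0.136
shift cm [ 0.06 -0.1  -0.  ] twist 0.523
```

Request:
arm_command(plan=[{"translation":[0.06,-0.1,0],"twist":0.1,"gripper":0},{"translation":[0.06,-0.1,0],"twist":0.2,"gripper":0},{"translation":[0.06,-0.1,0],"twist":0.3,"gripper":0},{"translation":[0.06,-0.1,0],"twist":0.38,"gripper":0},{"translation":[0.06,-0.1,0],"twist":0.45,"gripper":0}])

```text
clock: 7.17
eef_pos: [539.1, -59.3, 86.4]
tcp_rot: [3.136, -0.0, 0.173]
contact_force: [-0.2, -9.3, 0.1]
opening: 0.135
```

```bash
python3 -c "
from h import *
s=sense();p=W2G(g,s['eef_pos'])[0];print('guide',p,s['wrist_torque'],s['tcp_rot'][2]-g[2])
q=G2W(g,p+[0,.5,0])[0];go(*q,.06)
"
```

```text
guide [48.41624119 -6.6246229  86.35355564] [-1.4418089   0.1074155   0.21142857] 0.06890783087489126
t 7.1667 pos [539.1 -59.3  86.4] rot [ 3.1357e+00 -3.0000e-04  1.7320e-01] F [-0.2 -9.3  0.1] op 0.135
shift cm [ 0.   -0.05 -0.  ] twist 0.113
```

Request:
arm_command(plan=[{"translation":[0,-0.05,0],"twist":0.03,"gripper":0},{"translation":[0,-0.05,0],"twist":0.06,"gripper":0},{"translation":[0,-0.05,0],"twist":0.09,"gripper":0},{"translation":[0,-0.05,0],"twist":0.11,"gripper":0},{"translation":[0,-0.05,0],"twist":0.11,"gripper":0}])

```text
clock: 7.58
eef_pos: [539.1, -59.3, 86.4]
tcp_rot: [3.135, -0.001, 0.064]
contact_force: [-0.1, -6.2, 0.3]
opening: 0.131
```

```bash
python3 -c "
from h import *
s=sense();p=W2G(g,s['eef_pos'])[0];print('guide',p,s['wrist_torque'],s['tcp_rot'][2]-g[2])
"
```

```text
guide [48.427842   -6.70771705 86.4435708 ] [-0.92325939  0.05906649  0.92182761] -0.0405012700254256
```

Yaw torque rose to 0.92 N m: the knob is on its end stop. I'll release and lift.

Request:
arm_command(plan=[{"translation":[0,0,0],"twist":0,"gripper":0.1},{"translation":[0,0,0],"twist":0,"gripper":0.2},{"translation":[0,0,0],"twist":0,"gripper":0.3},{"translation":[0,0,0],"twist":0,"gripper":0.4},{"translation":[0,0,0],"twist":0,"gripper":0.4}])

```text
clock: 8.0
eef_pos: [539.1, -59.1, 86.5]
tcp_rot: [3.135, -0.001, 0.063]
contact_force: [-0.5, -0.8, 1.3]
opening: 0.397
```

Request:
arm_command(plan=[{"translation":[0,0,-0.5],"twist":0,"gripper":0.45},{"translation":[0,0,-2],"twist":0,"gripper":0.5},{"translation":[0,0,-5],"twist":0,"gripper":0.5},{"translation":[0,0,-8],"twist":0,"gripper":0.5},{"translation":[0,0,-11],"twist":0,"gripper":0.5}])

```text
clock: 8.42
eef_pos: [538.5, -58.2, 197.9]
tcp_rot: [3.135, -0.001, 0.063]
contact_force: [0.0, 1.1, -0.5]
opening: 0.498
```

Request:
arm_command(plan=[{"translation":[0,3,0],"twist":0,"gripper":0.5},{"translation":[0,7,0],"twist":0,"gripper":0.5},{"translation":[0,11,0],"twist":0,"gripper":0.5},{"translation":[0,15,0],"twist":0,"gripper":0.5},{"translation":[0,19,0],"twist":0,"gripper":0.5}])

```text
clock: 8.83
eef_pos: [550.5, -249.5, 199.9]
tcp_rot: [3.135, -0.001, 0.064]
contact_force: [1.0, 0.1, 0.5]
opening: 0.501
```

Request:
arm_command(plan=[{"translation":[-1,4,0],"twist":0.05,"gripper":0.5},{"translation":[-2,8,0],"twist":0.1,"gripper":0.5},{"translation":[-3,12,0],"twist":0.2,"gripper":0.5},{"translation":[-4,15,0],"twist":0.3,"gripper":0.5},{"translation":[-4,17,0],"twist":0.3,"gripper":0.5}])

```text
clock: 9.25
eef_pos: [519.4, -425.0, 201.2]
tcp_rot: [3.135, -0.003, -0.245]
contact_force: [-0.7, -0.7, -0.2]
opening: 0.499
```

```bash
python3 -c "
from h import *
for n in('side','top'): cv2.imwrite(f'pics/{n}8.png',grab_frame(n))
a=cv2.imread('pics/side8.png')[130:330,130:380]
cv2.imwrite('pics/side8z.png',cv2.resize(a,None,fx=3,fy=3,interpolation=cv2.INTER_CUBIC))
a=cv2.imread('pics/top8.png')[150:300,130:390]
cv2.imwrite('pics/top8z.png',cv2.resize(a,None,fx=3,fy=3,interpolation=cv2.INTER_CUBIC))
"
```

```text
(no output)
```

View pics/side8z.png

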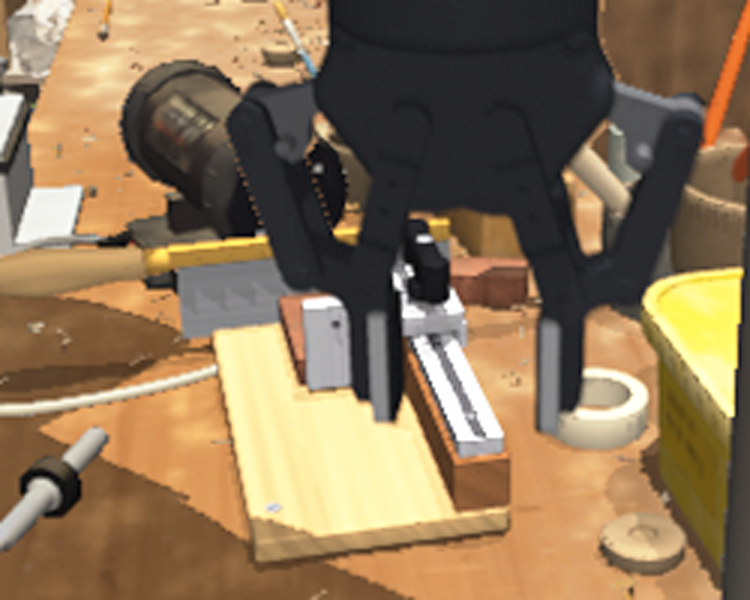

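View pics/top8z.png

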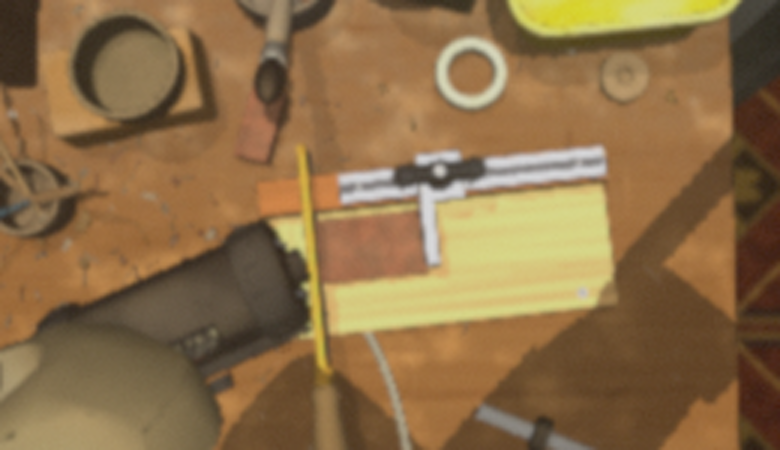

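```bash
python3 - <<'E'
from h import *
for nm,q,z in(("knob",(439,172),105.5),("wL",(396,177),105.5),("wR",(484,166),105.5),("plateL near",(426,266),70),("plateL far",(419,205),70),
 ("b far R",(421,211),34),("b near R",(427,273),34),("b near L",(325,284),34),("b far L",(319,222),34),("brass R mid",(318,250),72)):
    print(nm,W2G(g,back("top",zt(q),z))[0].round(1))
E
```

```text
knob [ 47.1  -6.  105.5]
wL [ 46.7  25.4 105.5]
wR [ 48.  -38.9 105.5]
plateL near [-18.4  11.   70. ]
plateL far [27.8 11.6 70. ]
b far R [26.1 11.3 34. ]
b near R [-22.6  11.5  34. ]
b near L [-22.9  91.6  34. ]
b far L [25.8 91.8 34. ]
brass R mid [ 1.8 90.3 72. ]
```

```bash
python3 -c "
from rig import job,sense
s=sense();print(s['clock'],abs(s['qvel']).max(),s['contact_force'])
print(job.sign_off())"
```

```text
9.35 0.05001976561289056 [ 0.74162668  0.29828184 -1.01651696]
the job is handed in; nothing more can be done
None
```

The stop is set to the block and clamped, and I handed the job in at about 9.4 s of the 69 s allowed. I gripped the clamp knob's wing, turned it about 1 rad anticlockwise and slid the stop about 58 mm by the knob. I then turned the knob back while keeping a light push toward the blade, and released it.

**Block home:** the push force rose from about 3 to 12 N with no further travel.

**Knob tight:** it reached its end stop at 0.92 N m, and its wing measures about -0.02 rad from the fence direction in the last picture.

**Block and stop:** in the top view the block looks square, about 1.6 mm from the guide's centre line in x. Its right end lies against the stop's face (11.3 against 11.3 mm).

**Bystanders:** the offcut, tape roll and carved disc look unmoved, and the arm is well clear.

**Checks that were weaker or disagreed:**
- The block's left end is hidden under the saw's brass back, so I judged contact with the blade by force and travel, not by sight.
- My camera-based y readings come out about 2 mm high (stop face 11.3 mm where 9.25 is ideal). This is within the calibration error, and the block cannot be shorter than 85 mm.
- Two early moves were refused because a required value was missing. Nothing moved, and I sent them again.

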